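# Tip a converter module out of its test nest and tray it

### The arm

A 6-joint arm with a two-finger parallel gripper is mounted at the origin on the work surface; the furniture and walls round the work are solid. World frame = base frame: x ahead of the robot, y to its left, z up, the work surface at z = 0. Lengths are in m, angles in rad, forces in N, time in s.
With the tool pointing down it reaches from about 0.275 to 0.875 m from the base axis. Payload 12.5 kg.
Tool frame: the origin (TCP) lies at the very end of the fingers, on their centre line; the grasp point (between the pads) lies 19 mm behind it; z points along the fingers, y is the line along which they close (so a half turn about z gives the same grasp; the last joint's range is limited). The gripper opens to 85 mm and grips with 20 to 120 N. Pads are 22 mm wide; open, the fingers measure 114 mm over their backs; the gripper's body (76 mm by 85 mm) begins 54 mm behind the grasp point. The pads swing forward as they close: fully open they stand 13 mm farther back than shut.
Start: joints at [1.072, 0.351, 1.652, -0, 1.139, -0.085], TCP at [0.221, 0.504, 0.231] pointing down, gripper open.
Joint ranges: [-2.75, 2.75], [-0.79, 2.1], [0.01, 2.65], [-1.57, 4.71], [0.07, 3.14], [-2.87, 2.87]. Speed limits (rad/s): [2.22, 2.22, 2.79, 3.14, 3.14, 3.14].

### API

Orientations are given as a rotation vector (axis times angle).
In Python, from plant import r, optics gives the robot as it stands.
- The arm moves only by the tool jog_arm, never from a script. Its argument "deltas" is a list of rows, each a list of 7 numbers: the turn, a rotation vector about the world's x, y, z in degrees, then the shift along the world's x, y, z in m, then the closure, from -1 (fully open) to 1 (shut). In form: [[wx, wy, wz, x, y, z, fingers], ...]. A call has 1 to 5 rows; each row is the pose to reach, as a shift and turn from the pose commanded when the call began; what a row does not reach only later rows make up. A row lasts 1/12 s, in which the tool goes at most 41.7 mm and 7.16 degrees, less where a joint would pass 70% of its speed; a pose out of reach is approached as far as the arm can. A call with a gripper value outside its range is refused whole. The fingers move at their own pace and stop on an object; "squeeze" is the grip in N (left out, the last holds). Time passes only in rows, so rows that repeat a pose let the fingers close. It gives the time, the measured TCP pose, the force, the opening and the grip force at its end, in the units of the state.
- r.state(): the state, without advancing time (a new reading comes with each control period).
- optics.read_camera(name): name is "scene" or "side" or "wrist"; returns (picture, depth): 420x560x3 uint8, blue, green, red; 420x560 float32, m along the optical axis (not along the pixel's ray), 0 where there is no reading.
- optics.camera_params(name): a dict with "fov_y" (degrees; the focal length in pixels is half the picture's height over the tangent of half this angle, whatever the lens; pixels are square), "cx", "cy" (the principal point, pixels), "xyz" and "attitude" of the camera in the world. Camera axes: x right, y down, z forward; pixel columns grow to the right and rows downward; lengths in m; the calibration is good to about 2 mm. A picture is of the moment at which its call begins: read the wrist's pose just before it. camera_params takes no time and is no camera call; for the wrist camera it gives the pose at the moment of the call.
- r.sign_off(): hands the job in; it is judged then, once.
The state is a dict: "clock": time; "qpos": joint angles; "dq": joint speeds; "effort": joint torques, N m; "tool_pos": TCP position; "eef_rot": TCP orientation; "ft_force": force on the tool from outside, world axes, zero at the start; "ft_torque": the same for the moment, N m; "finger_gap": finger opening in m; "gripper_force": force on a finger pad.
Only numpy, scipy, OpenCV 4.12 (cv2) and the standard library are available. Lean on these libraries where they do the work, as an engineer would, in place of code of your own. Each camera call takes 0.05 s, during which the arm holds its last target. There are 200 camera calls.

### The job

Unload the tested converter module from the aluminium test nest: swing the keeper bar fully aside by its knob, then press down the module's low stepped end so that it rocks over and its other end stays standing up out of the pocket. Take the module by the raised end and lay it flat, top side up, in the empty one of the three small trays without dropping it, then let go and leave the keeper open. Leave the other things on the bench and in the other trays as they are.

Things in the scene. Friction and masses are not known exactly. Their poses are not given: they have to be found in the camera images.
- nest: Fixed aluminium block 133 x 92 x 42 mm. Origin: on the bench under the seated module's centre; x along its length, y across, z up; spans x -53..+80, y -46..+46 mm, top face z = 42. Its open pocket (x -41..+39, y -23..+23) holds the module 1 mm below the top face with 1 mm beside it and at its +x end, 3 mm at its -x end. The module's underside is at z = 25.
- nest_rod (a point): Centre of a fixed 4 mm rod across the pocket (nest x = 3.5, z = 26.5 mm), in the module's groove. The +x part of the module lies on a shelf. Pressing its stepped -x end down (under 6 N) rocks it over the rod till that end meets the well floor; it then stays tipped, 0.4 to 0.55 rad, +x end up, that end's top edge some 13 mm above the nest's top face.
- nest_well (a point): Point on the floor of the well under the module's -x end (nest x = -28, y = 0, z = 5 mm). The well spans nest x = -41..+2 mm; the press point sinks 15 mm in all; past 8 mm the module goes over by itself.
- module: Black brick 76 (x) x 44 (y) x 16 (z) mm, heavy steel plate on top, 0.10 to 0.16 kg; its -x end is a ribbed thumb step, 28 mm long, only 12 mm high. Origin: centre of its underside; z out of its top, x towards the end that rises (nest +x). Underside groove x = 1..6, 3.5 deep. Seated: origin at nest (0, 0, 25). Tipped: its sides are bare above the nest's top face only at about nest x = 2..34 mm.
- module_press (a point): Centre of the thumb step's top face, where to press (module x = -28, y = 0, z = 12 mm); 5 mm below the nest's top face while seated. Pressed straight down.
- module_far_end (a point): Middle of the module's top edge at its +x end, the one that rises (module x = +38, y = 0, z = 16 mm).
- drum_axis (a point): On the bench at the axis of the tall grey drum, about 0.2 m wide and 0.3 m tall, that stands on a low balance behind the nest: keep the gripper's body clear of it.
- keeper (a joint): Angle of a flat steel bar (14 mm wide, 5 thick, rounded tip 52 mm from its pivot), 1 mm above the nest's top face, on a vertical pivot. At 0 it points along nest -x over the module's +x end, which cannot rise; it opens to 1.9 rad counter-clockwise seen from above (tip towards nest -y), with about 2 N at the knob, and stays where left. Fully aside is 1.3 rad or more.
- keeper_pivot (a point): Pivot axis of the keeper on the nest's top face (nest x = 64, y = 0, z = 42 mm).
- keeper_knob (a point): Point on the axis of the keeper's black knob, an upright cylinder of 12 mm dia., 20 mm tall (8 mm of it above this point, 12 below), 30 mm from the pivot; the bar's top is 12 mm below this point.
- tray_a: The empty tray, where the module goes. Shallow open grey plastic tray, fixed, 102 x 68 mm outside (long side along its x), 94 x 60 mm inside; floor 4 mm above the bench, rim 8 mm above the bench, 4 mm thick. Origin: centre of its underside, z up.
- tray_b: Tray that holds the circuit board. Shallow open grey plastic tray, fixed, 102 x 68 mm outside (long side along its x), 94 x 60 mm inside; floor 4 mm above the bench, rim 8 mm above the bench, 4 mm thick. Origin: centre of its underside, z up.
- tray_c: Tray that holds the eraser. Shallow open grey plastic tray, fixed, 102 x 68 mm outside (long side along its x), 94 x 60 mm inside; floor 4 mm above the bench, rim 8 mm above the bench, 4 mm thick. Origin: centre of its underside, z up.
- sensor_board: Bystander: small green circuit board 30 x 65 x 13 mm lying in tray_b. Origin: centre of its underside.
- eraser: Bystander: eraser 20 x 46 x 12 mm lying in tray_c. Origin: centre of its underside.
- vial_1: Bystander: capped vial, dia. 27, 66 mm tall, standing on the bench close to the nest. Origin: centre of its underside.
- vial_2: Bystander: capped vial, dia. 27, 66 mm tall, standing on the bench close to the other side of the nest. Origin: centre of its underside.
- reagent_bottle: Bystander: white capped bottle, dia. 73, 158 mm tall, standing behind the work. Origin: centre of its underside.
- side_cutter: Bystander: side cutter 40 x 117 x 12 mm lying on the bench left of the nest. Origin: centre of its underside.
- solder_spool: Bystander: reel of solder, dia. 64, 50 mm tall, standing behind the trays. Origin: centre of its underside.
Mind the look-alikes: they are no part of the job. What is shaped like the module but pink or red is not meant.

How it is judged:
On the way, in this order (a step that is already met when the one before it is completed fails the run):
1. the keeper is swung aside (1.25 rad or more) while the module still lies flat in the pocket (value of joint keeper above 1.25 rad and angle between module's own z axis and vertical below 0.1 rad), for 0.1 s.
2. the module is tipped in its pocket by pressing: its far end stands up (over 0.35 rad) with its other end down in the well, and it stays so with the fingers off it (angle between module's own z axis and vertical above 0.35 rad and z of module_far_end in the frame of nest above 0.046 m and z of module_press in the frame of nest below 0.03 m and contact force between the fingers and module below 0.1 N), for 0.2 s.
At the end, for the whole second after the job is handed in: Module flat and top up on the floor of the empty tray (origin under 6.5 mm above the bench, tilt under 0.06 rad, centre within 16 mm of the tray's, parallel within 0.3 rad), released, at rest; keeper at 1.25 rad or more; bystanders within 30 mm of their places, vials and bottle upright (horizontal distance between module and tray_a below 0.016 m and height (world z) of module below 0.0065 m and angle between module's own z axis and vertical below 0.06 rad and angle between the x axis of module and the x axis of tray_a, either way round below 0.3 rad and linear speed of module below 0.02 m/s and angular speed of module below 0.1 rad/s and value of joint keeper above 1.25 rad and distance of each of sensor_board, eraser, vial_1, vial_2, reagent_bottle, side_cutter, solder_spool from where it was at the start of the episode below 0.03 m and angle between each of vial_1, vial_2, reagent_bottle's own z axis and vertical below 0.3 rad); the robot touches nothing.
It fails at once if the module is dropped: it moves faster than 0.6 m/s with no finger on it (linear speed of module above 0.6 m/s and contact force between the fingers and module below 0.05 N).
It fails at once if a bystander is pushed 30 mm or more from where it stood (distance of any of sensor_board, eraser, vial_1, vial_2, reagent_bottle, side_cutter, solder_spool from where it was at the start of the episode above 0.03 m).
It fails at once if a vial or the bottle is tipped (angle between any of vial_1, vial_2, reagent_bottle's own z axis and vertical above 0.3 rad).
It also fails if it takes over 72 s, if anything falls off the work surface, if the arm or the gripper's body presses on something with over 40 N, if the wrist force passes 120 N, or if a joint passes its speed limit or range.

## Working session

There is one attempt and no reset: what is moved stays moved. The work goes in short steps, Python scripts to look and compute and a tool call to move; the robot and the scene stay as the last step left them, time stands still between calls to the robot, and variables do not carry over. Pictures are saved under pics/ and viewed, at most 13 in all, crops included, and the job is handed in when it is done.

Besides the shell and the picture viewer there is one more tool, called as name(argument=value, ...), one argument or row to a line, values as JSON. jog_arm: Moves the arm, as the interface text tells. Its arguments: {"type":"object","properties":{"deltas":{"type":"array"},"squeeze":{"type":"number"}},"required":["deltas"]}

```bash
mkdir -p pics
cat > h.py <<'E'
import numpy as np, cv2
from scipy.spatial.transform import Rotation as R
from plant import r, optics
def cam(n):
    p=optics.camera_params(n); im,d=optics.read_camera(n); return p,im,d
def rot(p):
    a=np.array(p["attitude"],float)
    if a.shape==(3,3): return a
    return R.from_rotvec(a).as_matrix() if a.size==3 else R.from_quat(a).as_matrix()
def f(p): return 210/np.tan(np.radians(p["fov_y"])/2)
def ray(p,u,v):
    d=np.array([(u-p["cx"])/f(p),(v-p["cy"])/f(p),1]); return np.array(p["xyz"]),rot(p)@d
def onz(p,u,v,z):
    o,d=ray(p,u,v); return o+d*(z-o[2])/d[2]
def at(p,u,v,dep):
    o,d=ray(p,u,v); return o+d*dep
def proj(p,X):
    c=rot(p).T@(np.array(X)-np.array(p["xyz"])); return f(p)*c[0]/c[2]+p["cx"],f(p)*c[1]/c[2]+p["cy"]
E
ls
python3 - <<'E'
from h import *
print(r.state())
ims=[]
for n in ["scene","side","wrist"]:
    p,im,d=cam(n); print(n,p); cv2.imwrite(f"pics/{n}0.png",im); np.save(f"{n}0.npy",d)
E
```

```text
h.py
pics
{'clock': 0.0, 'qpos': array([ 1.07238060e+00,  3.51248105e-01,  1.65242447e+00,  3.97413328e-06,
        1.13911448e+00, -8.46068445e-02]), 'dq': array([ 1.91607202e-06, -2.49974190e-03, -3.97506454e-04, -6.30347943e-04,
        1.53143060e-04, -1.14070306e-03]), 'effort': array([ 2.80254673e-03, -5.06086886e+01, -2.91405004e+01,  7.19548393e-05,
        4.46798047e-03,  3.13760154e-05]), 'tool_pos': array([0.22097325, 0.50329165, 0.23075178]), 'eef_rot': array([-6.45312857e-01, -3.07424691e+00,  1.79517352e-03]), 'ft_force': array([ 0.03334639, -0.4669358 , -0.21374824]), 'ft_torque': array([0.04907347, 0.05132228, 0.05690429]), 'gripper_force': 0.0, 'finger_gap': 0.08543580072124005}
scene {'fov_y': 51.73864196490014, 'cx': 278.8815572792642, 'cy': 206.7057119833662, 'xyz': array([-0.07200669, -0.63332143,  0.96245531]), 'attitude': array([-2.28658772,  0.77247168, -0.3239781 ])}
side {'fov_y': 49.053805972459145, 'cx': 272.0969997173739, 'cy': 209.9702054066828, 'xyz': array([0.22970375, 1.32444705, 0.82572711]), 'attitude': array([-0.26906536,  2.62637706, -1.51397539])}
wrist {'fov_y': 66.6396411376667, 'cx': 285.0253536990114, 'cy': 210.72845425874618, 'xyz': array([0.15347195, 0.53318492, 0.37328603]), 'attitude': array([2.41704108, 1.58058427, 0.22957333])}
```

View pics/scene0.png

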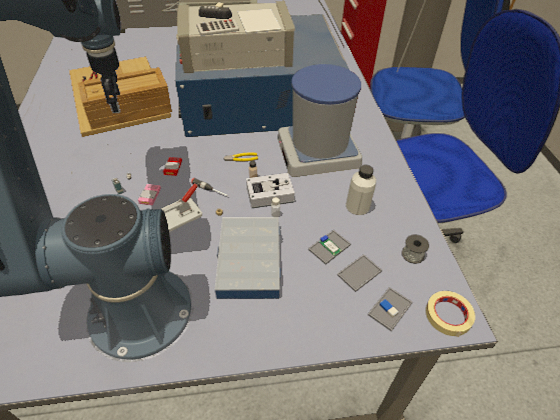

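View pics/side0.png

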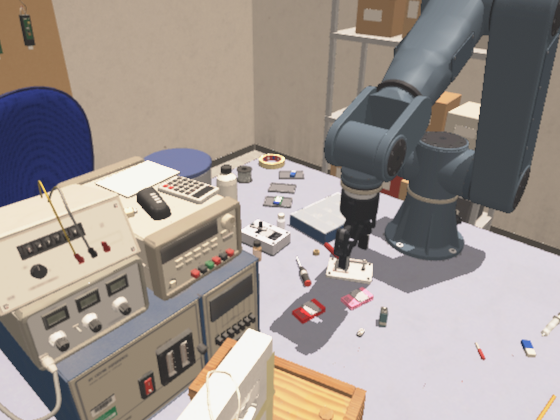

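Scene view: the nest is at about (270,190), with a vial at (253,170) and another at (276,207), and the drum behind at (323,115). The trays are at (330,246) with the board, (360,273) empty, and (390,308) with the eraser. 
Things that could be taken for the module: pink brick (148,194), red brick (173,166), cream fixture (180,212). The module is the black brick in the aluminium nest at (270,190). I'll check it in one close crop.

Run:
```python
from h import *
p=optics.camera_params("scene"); im=cv2.imread("pics/scene0.png"); d=np.load("scene0.npy")
a=cv2.resize(im[155:225,235:305],None,fx=8,fy=8,interpolation=cv2.INTER_CUBIC)
cv2.imwrite("pics/crop1.png",a)
# tray corners
vv,uu=np.mgrid[0:420,0:560]
D=np.stack([(uu-p["cx"])/f(p),(vv-p["cy"])/f(p),np.ones_like(uu,float)],-1)*d[...,None]
W=D@rot(p).T+p["xyz"]; np.save("W.npy",W)
z=W[...,2]
for nm,(u,v) in dict(nest=(270,190),board=(330,246),empty=(360,273),eras=(390,308),vial1=(253,163),vial2=(276,202),bottle=(366,170),spool=(415,241),bench=(240,200)).items():
    print(nm,W[v,u].round(3))
# nest top by height
m=((z>0.037)&(z<0.047)&(uu>235)&(uu<305)&(vv>160)&(vv<225)).astype(np.uint8)
P=W[m>0][:,:2]; rr=cv2.minAreaRect((P*1000).astype(np.float32)); print("nest",m.sum(),rr)
# trays: rim colour darker than bench
hsv=cv2.cvtColor(im,cv2.COLOR_BGR2HSV)
for u,v in [(360,273),(330,246),(390,308),(300,300)]: print(im[v,u],hsv[v,u], im[v-12,u])
```

```text
nest [0.486 0.112 0.043]
board [ 0.504 -0.141  0.013]
empty [ 0.512 -0.252  0.005]
eras [ 0.49  -0.375  0.018]
vial1 [0.499 0.219 0.069]
vial2 [0.456 0.044 0.066]
bottle [ 0.675 -0.079  0.159]
spool [ 0.682 -0.283  0.044]
bench [0.409 0.164 0.004]
nest 1202 ((488.3670349121094, 105.61349487304688), (291.74505615234375, 176.85792541503906), 46.05885314941406)
[129 140 147] [ 18  31 147] [128 141 146]
[184 203 212] [ 20  34 212] [113 125 131]
[166 157 158] [123  14 166] [127 137 145]
[172 170 173] [160   4 173] [171 171 174]
```

View pics/crop1.png

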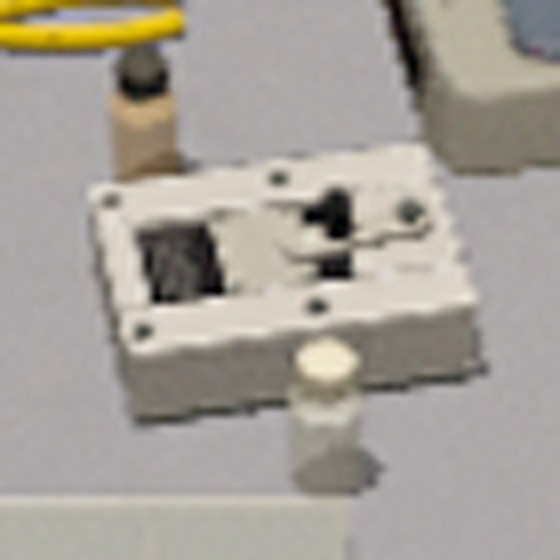

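The crop shows the ribbed black thumb step at crop (180,262), i.e. the left end. The steel plate is at (255,250), the black knob at (330,215) and the pivot at (410,210). So nest +x points right in the picture, and this is the wanted module. The vials stand at both long sides.

Run:
```python
from h import *
p=optics.camera_params("scene"); im=cv2.imread("pics/scene0.png"); W=np.load("W.npy")
C=np.array([onz(p,235+x/8-.5,155+y/8-.5,.042)[:2] for x,y in [(90,187),(430,145),(477,300),(125,350)]])
print(C.round(4)); 
# nest corners frame: (-53,46),(80,46),(80,-46),(-53,-46)
M=np.array([(-53,46),(80,46),(80,-46),(-53,-46)])/1000.
T,_=cv2.estimateAffinePartial2D(M.astype(np.float32),C.astype(np.float32)); print("nest origin",T[:,2],"yaw",np.degrees(np.arctan2(T[1,0],T[0,0])),"scale",np.hypot(*T[:,0]))
hsv=cv2.cvtColor(im,cv2.COLOR_BGR2HSV)
# trays: warm grey mask
b,g,rr=[im[...,i].astype(int) for i in range(3)]
m=((rr-b>10)&(rr<165)).astype(np.uint8)
n,l,s,c=cv2.connectedComponentsWithStats(m)
for i in range(1,n):
    if s[i,4]>250 and 300<c[i][0]<420 and 220<c[i][1]<340:
        pts=np.argwhere(l==i)
        Q=np.array([onz(p,u,v,.007)[:2] for v,u in pts])*1000
        print(s[i],c[i],cv2.minAreaRect(Q.astype(np.float32)))
st=r.state(); Rt=R.from_rotvec(st["eef_rot"]).as_matrix(); pw=optics.camera_params("wrist")
print("tool axes",Rt.round(3).tolist()); print("cam in tool",(Rt.T@(np.array(pw["xyz"])-st["tool_pos"])).round(4),(Rt.T@rot(pw)).round(3).tolist())
```

```text
[[0.458  0.2007]
 [0.5787 0.1406]
 [0.5391 0.0624]
 [0.4181 0.1203]]
nest origin [0.48638607 0.13693649] yaw -26.205077705306945 scale 0.9958327977562716
[402 235  27  29 541] [414.78003697 248.72088725] ((692.4623413085938, -284.6472473144531), (106.66041564941406, 62.562191009521484), 21.56014060974121)
[309 240  26  24 284] [321.29577465 252.11971831] ((476.8609313964844, -138.3423614501953), (45.233055114746094, 71.36824035644531), 3.0094757080078125)
[338 254  44  37 837] [359.21863799 272.14814815] ((511.8656921386719, -248.69137573242188), (104.46768188476562, 69.72431182861328), 1.9401624202728271)
[368 287  44  44 838] [390.24105012 308.50954654] ((496.3899230957031, -371.6092224121094), (105.11994171142578, 68.20392608642578), 11.815448760986328)
tool axes [[-0.916, 0.402, -0.0], [0.402, 0.916, -0.001], [0.0, -0.001, -1.0]]
cam in tool [ 0.0738  0.     -0.1424] [[0.001, -0.958, -0.287], [1.0, 0.001, -0.001], [0.001, -0.287, 0.958]]
```

jog_arm(
  deltas=[
    [0,0,-0.5,0.022,-0.03,-0.006,-1],
    [0,0,-1,0.044,-0.06,-0.012,-1],
    [0,0,-1.5,0.066,-0.09,-0.018,-1],
    [0,0,-2,0.088,-0.12,-0.024,-1],
    [0,0,-2.5,0.11,-0.15,-0.03,-1],
  ],
)

```text
clock: 0.57
tool_pos: [0.3317, 0.352, 0.201]
eef_rot: [-0.712, -3.06, 0.0]
ft_force: [0.1, 0.6, -0.6]
finger_gap: 0.0851
gripper_force: 0.0
```

jog_arm(
  deltas=[
    [0,0,0,0.022,-0.03,-0.004,-1],
    [0,0,0,0.044,-0.06,-0.008,-1],
    [0,0,0,0.066,-0.09,-0.012,-1],
    [0,0,0,0.088,-0.12,-0.016,-1],
    [0,0,0,0.11,-0.15,-0.02,-1],
  ],
)

```text
clock: 0.98
tool_pos: [0.4418, 0.2019, 0.1811]
eef_rot: [-0.712, -3.06, -0.0]
ft_force: [0.3, 0.5, -0.0]
finger_gap: 0.0854
gripper_force: 0.0
```

jog_arm(
  deltas=[
    [0,0,0,0.022,-0.03,-0.01,-1],
    [0,0,0,0.044,-0.06,-0.025,-1],
    [0,0,0,0.044,-0.066,-0.04,-1],
    [0,0,0,0.044,-0.066,-0.04,-1],
    [0,0,0,0.044,-0.066,-0.04,-1],
  ],
)

```text
clock: 1.4
tool_pos: [0.4845, 0.1375, 0.1409]
eef_rot: [-0.713, -3.058, 0.001]
ft_force: [0.6, 0.4, 1.0]
finger_gap: 0.0854
gripper_force: 0.0
```

Run:
```python
from h import *
st=r.state(); print(st["clock"],st["tool_pos"].round(4),R.from_rotvec(st["eef_rot"]).as_matrix().round(3).tolist(),st["qpos"].round(2))
p,im,d=cam("wrist"); cv2.imwrite("pics/w1.png",im); np.save("w1d.npy",d)
import pickle; pickle.dump(p,open("w1.pkl","wb"))
W=np.load("W.npy"); print("drum",W[85,325],W[130,322],W[80,300],W[85,352])
z=W[...,2]; v,u=np.where((z>.28)&(z<.34)); k=(u>285)&(u<365)&(v>65)&(v<110); print(cv2.minEnclosingCircle(W[v[k],u[k]][:,:2].astype(np.float32)))
```

```text
1.4 [0.4845 0.1375 0.1409] [[-0.897, 0.443, -0.002], [0.443, 0.897, -0.0], [0.002, -0.001, -1.0]] [ 0.18  0.39  1.85  0.    0.9  -0.93]
drum [0.72818713 0.16795925 0.28533091] [0.68259921 0.1154019  0.17576358] [0.68912164 0.23504829 0.28331507] [0.79423921 0.12305919 0.28354954]
((0.7457613348960876, 0.18310187757015228), 0.10603875666856766)
```

View pics/w1.png

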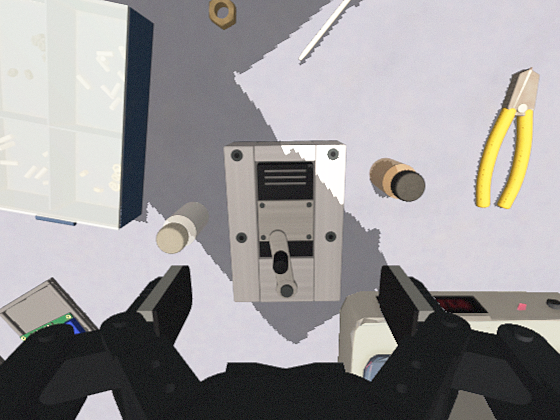

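Wrist view: nest top face spans about (226,145)–(345,302), the step ribs are at (286,178), the knob at (281,262), the pivot at (287,290), vials at (172,236) and (408,185). I'll take an enlarged crop for accurate nest and keeper pose.

Run:
```python
from h import *
im=cv2.imread("pics/w1.png"); cv2.imwrite("pics/w1c.png",cv2.resize(im[130:315,210:360],None,fx=3.2,fy=3.2,interpolation=cv2.INTER_CUBIC))
```

```text
(no output)
```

View pics/w1c.png

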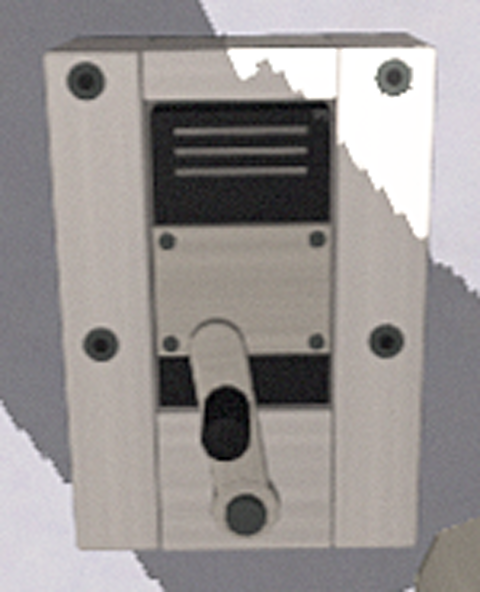

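```bash
cat >> h.py <<'E'
def nestframe():
    d=np.load("nest.npy"); return d[:2],d[2]
def n2w(x,y):
    o,a=nestframe(); return o+np.array([x*np.cos(a)-y*np.sin(a),x*np.sin(a)+y*np.cos(a)])/1000
def w2n(P):
    o,a=nestframe(); d=(np.array(P)[:2]-o)*1000; return np.array([d[0]*np.cos(a)+d[1]*np.sin(a),-d[0]*np.sin(a)+d[1]*np.cos(a)])
E
python3 - <<'E'
from h import *
import pickle; p=pickle.load(open("w1.pkl","rb"))
px=lambda x,y:(210+(x+.5)/3.2-.5,130+(y+.5)/3.2-.5)
C=np.array([onz(p,*px(x,y),.042)[:2] for x,y in [(45,52),(436,47),(415,546),(77,549)]])
M=np.array([(-53,-46),(-53,46),(80,46),(80,-46)])/1000.
T,_=cv2.estimateAffinePartial2D(M.astype(np.float32),C.astype(np.float32)); a=np.arctan2(T[1,0],T[0,0])
print("nest",T[:,2],np.degrees(a),np.hypot(*T[:,0]))
print("resid mm",((M@T[:,:2].T+T[:,2]-C)*1000).round(1).tolist())
np.save("nest.npy",[*T[:,2],a])
print("sides",[np.linalg.norm(C[i]-C[i-1]).round(4) for i in range(4)])
for n,x,y,z in [("pivot",246,514,.05),("tip",215,322,.048),("knobtop",225,437,.068),("knobbase",225,400,.048),("stepL",152,165,.037),("stepR",330,165,.037),("stepend",240,103,.037),("step/plate",240,224,.041),("modend",243,405,.041)]:
    print(n,w2n(onz(p,*px(x,y),z)).round(1))
for x,y in [(64,0),(34,0),(-27.5,0),(22,0)]: print((x,y),n2w(x,y).round(4))
st=r.state(); print(w2n(st["tool_pos"]))
for n,v in dict(vial1=(.499,.219),vial2=(.456,.044),drum=(.746,.183)).items(): print(n,w2n(v).round(0))
E
```

```text
nest [0.48463073 0.13758932] -25.557209232401426 0.9898504511535483
resid mm [[-0.1, -0.1], [0.2, 0.0], [-0.0, 0.1], [-0.1, -0.0]]
sides [np.float64(0.1317), np.float64(0.0908), np.float64(0.1318), np.float64(0.091)]
pivot [64.4  0.1]
tip [12.5 -6.9]
knobtop [33.5 -4.5]
knobbase [33.3 -4.8]
stepL [-24.5 -21.9]
stepR [-24.   21.6]
stepend [-39.4  -0.2]
step/plate [-10.4  -0.5]
modend [37.9 -0.3]
(64, 0) [0.5424 0.11  ]
(34, 0) [0.5153 0.1229]
(-27.5, 0) [0.4598 0.1495]
(22, 0) [0.5045 0.1281]
[-0.06010452  0.57326239]
vial1 [-22.  80.]
vial2 [ 15. -97.]
drum [216. 154.]
```

jog_arm(
  deltas=[
    [0,0,4.5,0.015,-0.01,-0.01,0.45],
    [0,0,8.7,0.0293,-0.0185,-0.03,0.45],
    [0,0,8.7,0.0293,-0.0185,-0.045,0.45],
    [0,0,8.7,0.0293,-0.0185,-0.045,0.45],
    [0,0,8.7,0.0293,-0.0185,-0.045,0.45],
  ],
)

```text
clock: 1.87
tool_pos: [0.514, 0.1201, 0.0969]
eef_rot: [-0.477, -3.105, 0.0]
ft_force: [-0.3, 0.4, 0.7]
finger_gap: 0.0254
gripper_force: 0.0
```

jog_arm(
  deltas=[
    [0,0,0,0,0,0,0.45],
    [0,0,0,0,0,0,0.45],
    [0,0,0,0,0,0,0.45],
  ],
)

```text
clock: 2.12
tool_pos: [0.5147, 0.1196, 0.0974]
eef_rot: [0.477, 3.104, 0.001]
ft_force: [0.3, 0.6, -0.4]
finger_gap: 0.0235
gripper_force: 0.0
```

Run:
```python
from h import *
st=r.state(); print(st["tool_pos"],w2n(st["tool_pos"]),st["finger_gap"])
p,im,d=cam("wrist"); cv2.imwrite("pics/w2.png",im[180:420,140:440])
```

```text
[0.51466674 0.11956306 0.09740959] [34.87388209 -3.30458364] 0.023500013896888956
```

View pics/w2.png

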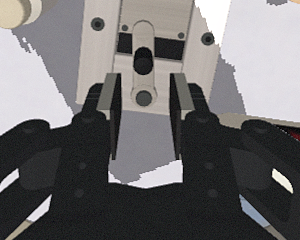

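The crop shows the knob at (143,62), centred between the fingertips at x≈108 and 178. I'll descend and swing the keeper.

jog_arm(
  deltas=[
    [0,0,0,-0.0006,0,-0.02,0.45],
    [0,0,0,-0.0006,0,-0.04,0.45],
    [0,0,0,-0.0006,0,-0.045,0.45],
    [0,0,0,-0.0006,0,-0.045,0.45],
  ],
)

```text
clock: 2.5
tool_pos: [0.5131, 0.119, 0.0505]
eef_rot: [-0.478, -3.103, 0.001]
ft_force: [0.6, 0.4, 0.2]
finger_gap: 0.0235
gripper_force: 0.0
```

jog_arm(
  deltas=[
    [0,0,7,-0.0009,-0.0036,0,0.45],
    [0,0,14,-0.0013,-0.0072,0,0.45],
    [0,0,21,-0.0013,-0.0109,0,0.45],
    [0,0,28,-0.0009,-0.0145,0,0.45],
    [0,0,35,0,-0.018,0,0.45],
  ],
)

```text
clock: 2.92
tool_pos: [0.5142, 0.1012, 0.0525]
eef_rot: [-0.487, 3.103, 0.0]
ft_force: [-0.8, 2.6, -1.5]
finger_gap: 0.0235
gripper_force: 1.1
```

jog_arm(
  deltas=[
    [0,0,7,0.0013,-0.0034,0,0.45],
    [0,0,14,0.003,-0.0067,0,0.45],
    [0,0,21,0.0051,-0.0097,0,0.45],
    [0,0,28,0.0076,-0.0124,0,0.45],
    [0,0,35,0.0103,-0.0148,0,0.45],
  ],
)

```text
clock: 3.33
tool_pos: [0.5241, 0.0863, 0.0524]
eef_rot: [1.398, -2.813, -0.0]
ft_force: [-3.1, 1.7, 1.4]
finger_gap: 0.0231
gripper_force: 1.3
```

jog_arm(
  deltas=[
    [0,0,7,0.003,-0.0021,0,0.45],
    [0,0,14,0.0063,-0.0037,0,0.45],
    [0,0,21,0.0097,-0.005,0,0.45],
    [0,0,25,0.0121,-0.0056,0,0.45],
    [0,0,25,0.0121,-0.0056,0,0.45],
  ],
)

```text
clock: 3.75
tool_pos: [0.5365, 0.0805, 0.0523]
eef_rot: [-1.966, 2.45, -0.0]
ft_force: [-0.7, -1.2, 0.6]
finger_gap: 0.0237
gripper_force: 0.5
```

jog_arm(
  deltas=[
    [0,0,0,0,0,0.02,0.45],
    [0,0,0,0,0,0.05,0.45],
    [0,0,-7,-0.01,0.01,0.06,0.45],
    [0,0,-14,-0.02,0.02,0.07,1],
    [0,0,-21,-0.03,0.03,0.07,1],
  ],
)

```text
clock: 4.17
tool_pos: [0.5072, 0.1112, 0.1243]
eef_rot: [-1.474, 2.769, -0.003]
ft_force: [0.1, -0.9, -0.1]
finger_gap: 0.0009
gripper_force: 0.0
```

jog_arm(
  deltas=[
    [0,0,-7,-0.01,0.01,0,1],
    [0,0,-14,-0.02,0.02,0,1],
    [0,0,-21,-0.03,0.03,0,1],
    [0,0,-28,-0.04,0.035,0,1],
    [0,0,-35,-0.0467,0.039,0,1],
  ],
)

```text
clock: 4.58
tool_pos: [0.459, 0.1504, 0.1223]
eef_rot: [-0.575, 3.087, 0.0]
ft_force: [-0.4, -0.3, -0.4]
finger_gap: 0.0003
gripper_force: 0.0
```

jog_arm(
  deltas=[
    [0,0,-7,0,0,0,1],
    [0,0,-14,0,0,0,1],
    [0,0,-21,0,0,0,1],
    [0,0,-28,0,0,0,1],
    [0,0,-35,0,0,0,1],
  ],
)

```text
clock: 5.0
tool_pos: [0.4599, 0.1499, 0.1223]
eef_rot: [0.381, 3.117, 0.001]
ft_force: [0.4, -0.4, 0.2]
finger_gap: 0.0003
gripper_force: 0.0
```

jog_arm(
  deltas=[
    [0,0,-7,0,0,-0.01,1],
    [0,0,-12,0,0,-0.02,1],
    [0,0,-12,0,0,-0.02,1],
    [0,0,-12,0,0,-0.02,1],
  ],
)

```text
clock: 5.33
tool_pos: [0.4596, 0.1498, 0.1019]
eef_rot: [0.69, 3.065, 0.0]
ft_force: [-0.6, -0.5, 0.2]
finger_gap: -0.0003
gripper_force: 0.0
```

Run:
```python
from h import *
st=r.state(); A=R.from_rotvec(st["eef_rot"]).as_matrix(); print(st["tool_pos"],w2n(st["tool_pos"]),st["finger_gap"],"yaw err",np.degrees(np.arctan2(A[1,0],A[0,0])-nestframe()[1]),A[:,2].round(4))
p,im,d=cam("wrist"); cv2.imwrite("pics/w3.png",im)
import pickle; pickle.dump(p,open("w3.pkl","wb"))
```

```text
[0.45964884 0.14978269 0.10186488] [-27.79791353   0.22282393] -0.00031511413793480027 yaw err 180.17171395069926 [ 4.e-04  1.e-04 -1.e+00]
```

View pics/w3.png

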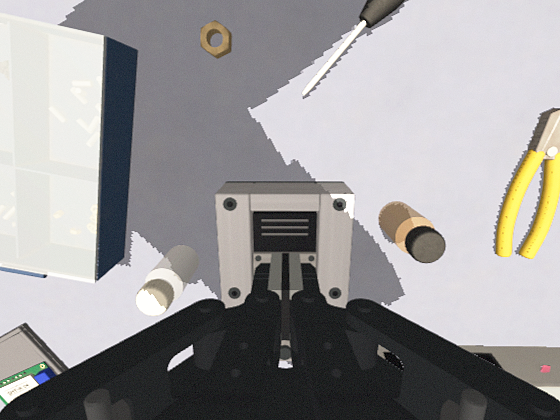

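The fingers are closed and centred over the ribbed step at (285,228), between the pocket walls. Pressing down slowly.

jog_arm(
  deltas=[
    [0,0,0,0,0,-0.02,1],
    [0,0,0,0,0,-0.04,1],
    [0,0,0,0,0,-0.055,1],
    [0,0,0,0,0,-0.06,1],
    [0,0,0,0,0,-0.06,1],
  ],
)

```text
clock: 5.8
tool_pos: [0.4593, 0.1497, 0.0411]
eef_rot: [-0.691, -3.064, 0.001]
ft_force: [-0.0, -0.4, 1.2]
finger_gap: -0.0001
gripper_force: 0.0
```

jog_arm(
  deltas=[
    [0,0,0,0,0,-0.002,1],
    [0,0,0,0,0,-0.004,1],
    [0,0,0,0,0,-0.006,1],
    [0,0,0,0,0,-0.008,1],
    [0,0,0,0,0,-0.008,1],
  ],
)

```text
clock: 6.22
tool_pos: [0.4595, 0.1497, 0.0333]
eef_rot: [0.693, 3.064, 0.0]
ft_force: [0.8, -0.0, -1.2]
finger_gap: 0.0
gripper_force: 0.0
```

jog_arm(
  deltas=[
    [0,0,0,0,0,-0.001,1],
    [0,0,0,0,0,-0.002,1],
    [0,0,0,0,0,-0.003,1],
    [0,0,0,0,0,-0.003,1],
  ],
)

```text
clock: 6.55
tool_pos: [0.4594, 0.1497, 0.0301]
eef_rot: [-0.693, -3.064, 0.0]
ft_force: [-0.0, 0.1, -0.1]
finger_gap: 0.0002
gripper_force: 0.0
```

jog_arm(
  deltas=[
    [0,0,0,0,0,-0.001,1],
    [0,0,0,0,0,-0.002,1],
    [0,0,0,0,0,-0.003,1],
    [0,0,0,0,0,-0.003,1],
  ],
)

```text
clock: 6.88
tool_pos: [0.4594, 0.1497, 0.0271]
eef_rot: [-0.694, -3.064, 0.0]
ft_force: [0.3, -0.3, 0.4]
finger_gap: 0.0001
gripper_force: 0.0
```

Run:
```python
from h import *
st=r.state(); print(st["tool_pos"],st["ft_force"])
p,im,d=cam("scene"); cv2.imwrite("pics/s2.png",cv2.resize(im[140:240,200:330],None,fx=5,fy=5,interpolation=cv2.INTER_CUBIC))
```

```text
[0.45940706 0.14965493 0.02707883] [ 0.28891173 -0.31795498  0.3970338 ]
```

View pics/s2.png

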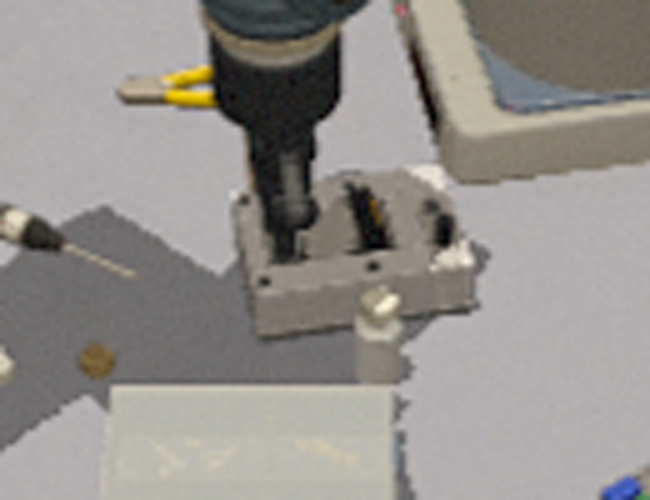

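The scene crop shows the keeper open (knob at (440,225)) and the module tipped, with its raised end at (370,215). I'll lift straight off and look at it.

jog_arm(
  deltas=[
    [0,0,0,0,0,0.01,1],
    [0,0,0,0,0,0.03,1],
    [0,0,0,0,0,0.06,1],
    [0,0,0,0,0,0.09,-0.5],
    [0,0,0,0.01,-0.005,0.1,-0.5],
  ],
)

```text
clock: 7.35
tool_pos: [0.4699, 0.1454, 0.1316]
eef_rot: [0.692, 3.061, 0.003]
ft_force: [0.1, -0.4, -0.2]
finger_gap: 0.0231
gripper_force: 0.0
```

jog_arm(
  deltas=[
    [0,0,0,0.015,-0.007,0,-0.5],
    [0,0,0,0.025,-0.011,0,-0.5],
    [0,0,0,0.025,-0.011,0,-0.5],
    [0,0,0,0.025,-0.011,0,-0.5],
  ],
)

```text
clock: 7.68
tool_pos: [0.4941, 0.1335, 0.1269]
eef_rot: [-0.694, -3.063, 0.001]
ft_force: [-0.2, -1.3, -0.0]
finger_gap: 0.064
gripper_force: 0.0
```

Run:
```python
from h import *
st=r.state(); print(st["tool_pos"],w2n(st["tool_pos"]),st["finger_gap"])
p,im,d=cam("wrist"); np.save("w4d.npy",d)
import pickle; pickle.dump(p,open("w4.pkl","wb"))
cv2.imwrite("pics/w4.png",cv2.resize(im[130:350,190:380],None,fx=2.7,fy=2.7,interpolation=cv2.INTER_CUBIC))
# depth profile along nest axis
for x in range(-40,45,5):
    for z0 in (.045,):
        u,v=proj(p,[*n2w(x,8),z0]); u,v=int(round(u)),int(round(v))
        P=at(p,u,v,d[v,u]); print(x,w2n(P).round(1),(P[2]*1000).round(1))
```

```text
[0.49413014 0.13351183 0.12694736] [10.32901415  0.41963327] 0.06399273177440046
-40 [-63.4   0.5] 269.5
-35 [-31.5   8.7] 19.5
-30 [-26.5   8.7] 22.2
-25 [-21.3   8.7] 24.2
-20 [-16.3   8.7] 26.4
-15 [-12.7   8.5] 35.1
-10 [-7.5  8.5] 36.1
-5 [-3.7  8.4] 39.3
0 [0.8 8.4] 42.4
5 [5.  8.4] 43.8
10 [9.8 7.6] 45.8
15 [13.7  7.6] 48.2
20 [18.   7.6] 51.2
25 [22.1  7.6] 52.7
30 [25.2  7.5] 56.6
35 [38.6  8.2] 36.5
40 [41.5  8.1] 41.4
```

View pics/w4.png

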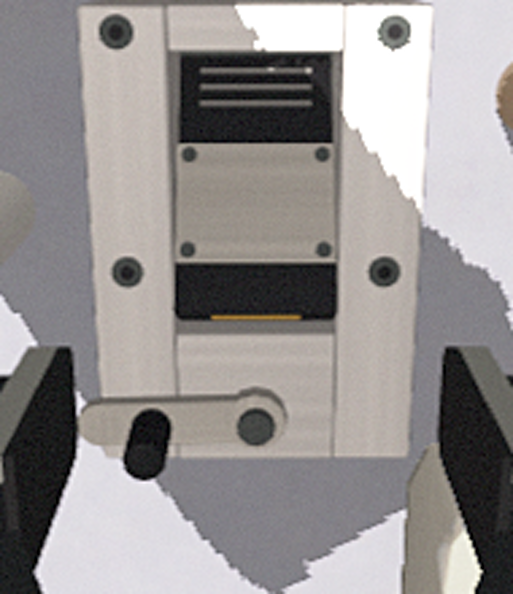

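The module stands tipped: its orange-edged raised end is at crop (256,300) and depth gives a slope of about 0.5 rad. The keeper is open at about 1.55 rad. Next I'll lean the tool 14° towards nest −x and come down astride the raised end.

jog_arm(
  deltas=[
    [-2.0,-4.3,0,0.001,-0.001,-0.014,-0.5],
    [-4.1,-8.6,0,0.002,-0.0015,-0.028,-0.5],
    [-6.2,-12.9,0,0.0032,-0.002,-0.0427,-0.5],
    [-6.2,-12.9,0,0.0032,-0.002,-0.0427,-0.5],
    [-6.2,-12.9,0,0.0032,-0.002,-0.0427,-0.5],
  ],
)

```text
clock: 8.15
tool_pos: [0.4962, 0.1321, 0.084]
eef_rot: [0.638, 2.831, -0.083]
ft_force: [0.2, 0.8, 0.5]
finger_gap: 0.0638
gripper_force: 0.0
```

Run:
```python
from h import *
st=r.state(); A=R.from_rotvec(st["eef_rot"]).as_matrix(); print(st["tool_pos"],w2n(st["tool_pos"]),A[:,2].round(3),w2n(n2w(0,0)+A[:2,2]).round(0),A[:,1].round(3))
t=np.array([*n2w(24,0),.0455]); print("to go",(t-st["tool_pos"]).round(4))
```

```text
[0.49621664 0.13211782 0.08402521] [12.81275169  0.06215994] [ 0.218 -0.107 -0.97 ] [243.  -2.] [ 0.429  0.903 -0.003]
to go [ 0.0101 -0.0049 -0.0385]
```

Descend and then close with a moderate grip.

jog_arm(
  deltas=[
    [0,0,0,0.0055,-0.0025,-0.021,-0.5],
    [0,0,0,0.008,-0.004,-0.031,-0.5],
    [0,0,0,0.0095,-0.0045,-0.0365,-0.5],
    [0,0,0,0.01,-0.0049,-0.0385,-0.5],
    [0,0,0,0.01,-0.0049,-0.0385,-0.5],
  ],
)

```text
clock: 8.57
tool_pos: [0.5079, 0.1265, 0.0461]
eef_rot: [0.641, 2.826, -0.082]
ft_force: [0.1, -0.4, -0.9]
finger_gap: 0.064
gripper_force: 0.0
```

jog_arm(
  deltas=[
    [0,0,0,0,0,0,-0.1],
    [0,0,0,0,0,0,0.1],
    [0,0,0,0,0,0,0.1],
    [0,0,0,0,0,0,0.1],
    [0,0,0,0,0,0,0.1],
  ],
  squeeze=50,
)

```text
clock: 8.98
tool_pos: [0.508, 0.1268, 0.0465]
eef_rot: [0.639, 2.825, -0.081]
ft_force: [0.1, -0.7, 4.1]
finger_gap: 0.0423
gripper_force: 50.4
```

jog_arm(
  deltas=[
    [0,0,0,0,0,0,0.2],
    [0,0,0,0,0,0.004,0.2],
    [0,0,0,0,0,0.01,0.2],
    [0,0,0,0,0,0.018,0.2],
    [0,0,0,0,0,0.028,0.2],
  ],
  squeeze=80,
)

```text
clock: 9.4
tool_pos: [0.5074, 0.1267, 0.0746]
eef_rot: [0.64, 2.826, -0.082]
ft_force: [0.5, 0.4, -0.2]
finger_gap: 0.0405
gripper_force: 81.1
```

jog_arm(
  deltas=[
    [0,0,0,0,0,0.012,0.2],
    [0,0,0,0,0,0.026,0.2],
    [0,0,0,0,0,0.042,0.2],
    [0,0,0,0,0,0.055,0.2],
    [0,0,0,0,0,0.055,0.2],
  ],
)

```text
clock: 9.82
tool_pos: [0.509, 0.1272, 0.1323]
eef_rot: [0.639, 2.822, -0.078]
ft_force: [1.6, 0.8, -1.1]
finger_gap: 0.0403
gripper_force: 81.1
```

Run:
```python
from h import *
st=r.state(); print(st["tool_pos"],w2n(st["tool_pos"]),st["finger_gap"],st["ft_force"],st["qpos"].round(2))
p,im,d=cam("wrist"); p2,im2,d2=cam("side"); p3,im3,d3=cam("scene")
a=cv2.resize(im[120:360,140:430],None,fx=1.3,fy=1.3)
b=cv2.resize(im2[190:280,210:320],None,fx=3.4,fy=3.4); 
c=cv2.resize(im3[120:220,220:330],None,fx=3.4,fy=3.4)
h=312; print(a.shape,b.shape,c.shape)
o=np.zeros((a.shape[0]+b.shape[0]+0,760,3),np.uint8); o[:a.shape[0],:a.shape[1]]=a; o[a.shape[0]:,:b.shape[1]]=b[:, :]; o[:min(340,618),380:380+c.shape[1]]=c[:, :374]
cv2.imwrite("pics/l1.png",o[:600])
```

```text
[0.50900748 0.12719358 0.13228411] [26.47645302  1.13786261] 0.04025908485605137 [ 1.5556709   0.79069502 -1.07934021] [ 0.23  0.37  1.94 -0.26  0.65 -0.7 ]
(312, 377, 3) (306, 374, 3) (340, 374, 3)
```

View pics/l1.png

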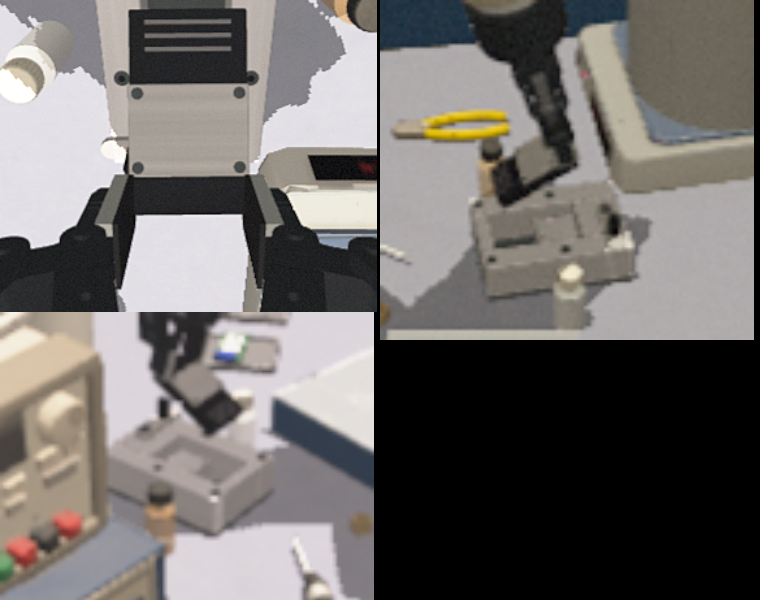

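The module is held square between the pads (plate at (188,130) in the wrist panel) and the nest is empty. Fit the plate's plane for the levelling rotation, and re-measure tray_a.

```bash
cat > mod.py <<'E'
from h import *
def module(p,im,d,box):
    """plate plane fit from depth; box = pixel box u0,v0,u1,v1 on the plate"""
    u0,v0,u1,v1=box; vv,uu=np.mgrid[v0:v1,u0:u1]; dd=d[v0:v1,u0:u1]
    P=np.stack([(uu-p["cx"])/f(p)*dd,(vv-p["cy"])/f(p)*dd,dd],-1).reshape(-1,3)[dd.ravel()>0]
    P=P@rot(p).T+p["xyz"]
    for _ in range(3):
        c=np.median(P,0) if _==0 else P.mean(0); n=np.linalg.svd(P-c,full_matrices=False)[2][2]; n*=np.sign(n[2]); e=(P-c)@n; k=abs(e)<2.5*np.std(e)+1e-5; P=P[k]
    return c,n,e.std()
E
python3 - <<'E'
from mod import *
st=r.state(); A=R.from_rotvec(st["eef_rot"]).as_matrix()
p,im,d=cam("wrist"); np.save("w5d.npy",d); cv2.imwrite("pics/w5.png",im)
# panel scale 1.3, offset (140,120)
c,n,s=module(p,im,d,(248,190,322,245))
print("c",c,"n",n.round(3),"tilt",np.arccos(n[2]),"std",s,"nest dir",w2n(n2w(0,0)+n[:2]).round(0))
y=A[:,1]; y=y-n*(y@n); y/=np.linalg.norm(y)   # module y ~ tool y
x=np.cross(y,n); Rm=np.column_stack([x,y,n])
# target yaw: tray yaw
for ty in (1.94,):
    t=np.radians(ty); Rt=R.from_euler("z",t).as_matrix()
    rv=R.from_matrix(Rt@Rm.T).as_rotvec(degrees=True); print("turn deg",rv.round(2), "tool after",(Rt@Rm.T@A)[:,2].round(3))
# corner points: plate/step edge + far edge of the module, in pixel
def onplane(u,v):
    o,dd=ray(p,u,v); return o+dd*((c-o)@n)/(dd@n)
pan=lambda a,b:(140+a/1.3,120+b/1.3)
L=[onplane(*pan(*q)) for q in [(128,84),(247,84),(134,177),(248,177)]]
print("plate front edge len",np.linalg.norm(L[0]-L[1]),"to end",np.linalg.norm((L[0]+L[1]-L[2]-L[3])/2))
e=(L[0]+L[1])/2; org=e+x*.010-n*.016; print("module origin(from x=-10 edge)",org.round(4), "in tool",(A.T@(org-st["tool_pos"])).round(4))
np.savez("grasp.npz",org=A.T@(org-st["tool_pos"]),Rm=A.T@Rm)
# tray_a
ps,ims,ds=cam("scene"); b,g,rr=[ims[...,i].astype(int) for i in range(3)]
m=((rr-b>10)&(rr<165)).astype(np.uint8); k,l,ss,cc=cv2.connectedComponentsWithStats(m); i=l[272,360]
Q=np.array([onz(ps,u,v,.007)[:2] for v,u in np.argwhere(l==i)])*1000; print("tray",cv2.minAreaRect(Q.astype(np.float32)))
E
```

```text
c [0.4832599  0.13796874 0.12135513] n [-0.448  0.216  0.868] tilt 0.5200268487244618 std 0.0005844128413280796 nest dir [-497.    1.]
turn deg [ 6.25 29.42 26.84] tool after [-0.267 -0.008 -0.964]
plate front edge len 0.043062344663203383 to end 0.0337860331018448
module origin(from x=-10 edge) [0.4862 0.1364 0.1048] in tool [ 0.0285 -0.0004  0.0176]
tray ((512.2344360351562, -248.70040893554688), (104.12744903564453, 69.93628692626953), 1.6733314990997314)
```

Run:
```python
from h import *
g=np.load("grasp.npz"); st=r.state(); A=R.from_rotvec(st["eef_rot"]).as_matrix()
T=R.from_rotvec([6.25,29.4,26.8],degrees=True).as_matrix(); B=T@A
t=np.array([.5122,-.2487,.004])-B@g["org"]; print("final TCP",t.round(4),"shift",(t-st["tool_pos"]).round(4),"tool x",B[:,0].round(3),"tool y",B[:,1].round(3))
```

```text
final TCP [ 0.5443 -0.2472  0.0133] shift [ 0.0371 -0.3739 -0.1151] tool x [-0.963 -0.032  0.268] tool y [-0.034  0.999  0.   ]
```

jog_arm(
  deltas=[
    [1.0,4.9,4.5,0,-0.02,0.01,0.2],
    [2.1,9.8,8.9,0.003,-0.045,0.015,0.2],
    [3.1,14.7,13.4,0.007,-0.075,0.015,0.2],
    [4.2,19.6,17.9,0.012,-0.11,0.015,0.2],
    [5.2,24.5,22.3,0.017,-0.145,0.015,0.2],
  ],
)

```text
clock: 10.48
tool_pos: [0.5245, -0.0197, 0.1441]
eef_rot: [-0.115, -2.988, 0.021]
ft_force: [1.6, 0.6, -2.2]
finger_gap: 0.0402
gripper_force: 81.0
```

jog_arm(
  deltas=[
    [1.0,4.9,4.5,0.004,-0.035,0,0.2],
    [1.0,4.9,4.5,0.008,-0.07,-0.01,0.2],
    [1.0,4.9,4.5,0.012,-0.105,-0.02,0.2],
    [1.0,4.9,4.5,0.016,-0.14,-0.035,0.2],
    [1.0,4.9,4.5,0.018,-0.17,-0.05,0.2],
  ],
)

```text
clock: 10.9
tool_pos: [0.5427, -0.1905, 0.0927]
eef_rot: [-0.003, -2.908, 0.012]
ft_force: [0.2, 0.4, -1.8]
finger_gap: 0.0404
gripper_force: 81.1
```

jog_arm(
  deltas=[
    [0,0,0,0.002,-0.03,-0.005,0.2],
    [0,0,0,0.002,-0.054,-0.015,0.2],
    [0,0,0,0.002,-0.059,-0.015,0.2],
    [0,0,0,0.002,-0.059,-0.015,0.2],
    [0,0,0,0.002,-0.059,-0.015,0.2],
  ],
)

```text
clock: 11.32
tool_pos: [0.5445, -0.2466, 0.0787]
eef_rot: [-0.002, -2.908, 0.012]
ft_force: [-0.1, 0.7, -1.3]
finger_gap: 0.04
gripper_force: 81.1
```

Run:
```python
from mod import *
st=r.state(); print(st["tool_pos"],st["finger_gap"],st["ft_force"])
p,im,d=cam("wrist"); cv2.imwrite("pics/w6.png",im); np.save("w6d.npy",d); import pickle; pickle.dump((p,st),open("w6.pkl","wb"))
c,n,s=module(p,im,d,(248,190,322,245)); print("n",n.round(3),"tilt",np.arccos(n[2]),s,"c",c.round(4))
g=np.load("grasp.npz"); A=R.from_rotvec(st["eef_rot"]).as_matrix(); print("origin now",st["tool_pos"]+A@g["org"],"axes x",(A@g["Rm"])[:,0].round(3))
```

```text
[ 0.54452384 -0.24657642  0.07867106] 0.039995390499868874 [-0.13345402  0.7373183  -1.31565713]
n [-0.039  0.007  0.999] tilt 0.039573287299691215 0.0005954789390015187 c [ 0.5173 -0.2466  0.0839]
origin now [ 0.51271451 -0.24705166  0.06819428] axes x [ 0.999 -0.     0.037]
```

View pics/w6.png

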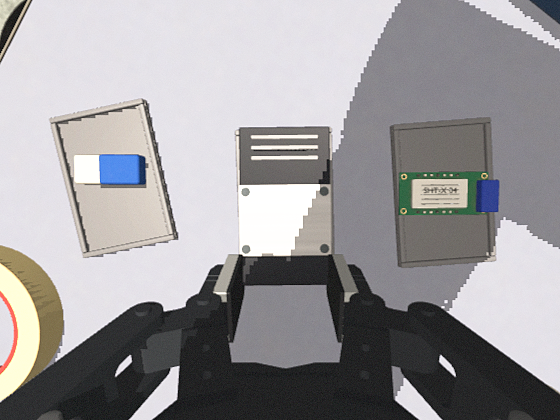

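Held module is over the empty tray at (284,190), eraser tray on the left and board tray on the right. It's still tilted 0.04 rad, so I'll trim 2.2° and lower.

jog_arm(
  deltas=[
    [0,2.2,0,0,-0.0015,-0.015,0.2],
    [0,2.2,0,0,-0.0015,-0.035,0.2],
    [0,2.2,0,0,-0.0015,-0.05,0.2],
    [0,2.2,0,0,-0.0015,-0.058,0.2],
    [0,2.2,0,0,-0.0015,-0.061,0.2],
  ],
)

```text
clock: 11.78
tool_pos: [0.5442, -0.2477, 0.0169]
eef_rot: [-0.0, -2.868, 0.011]
ft_force: [0.4, -0.4, -0.7]
finger_gap: 0.0402
gripper_force: 81.1
```

Run:
```python
from mod import *
st=r.state(); print(st["tool_pos"],st["ft_force"])
p,im,d=cam("wrist")
c,n,s=module(p,im,d,(248,190,322,245)); print("n",n.round(3),np.arccos(n[2]),s,"top z",c.round(4))
```

```text
[ 0.54420428 -0.24771358  0.01689522] [ 0.38767053 -0.38427218 -0.65208431]
n [-0.002  0.009  1.   ] 0.009647137248175156 0.0005972382941267767 top z [ 0.5173 -0.2477  0.0231]
```

jog_arm(
  deltas=[
    [0,0,0,0,0,-0.001,0.2],
    [0,0,0,0,0,-0.002,0.2],
    [0,0,0,0,0,-0.002,0.2],
  ],
)

```text
clock: 12.08
tool_pos: [0.545, -0.2489, 0.0168]
eef_rot: [-0.002, -2.871, 0.013]
ft_force: [0.1, -0.0, -1.2]
finger_gap: 0.0409
gripper_force: 81.1
```

jog_arm(
  deltas=[
    [0,0,0,0,0,-0.0005,0.2],
    [0,0,0,0,0,-0.001,0.2],
    [0,0,0,0,0,-0.001,0.2],
  ],
)

```text
clock: 12.33
tool_pos: [0.5447, -0.2488, 0.0152]
eef_rot: [-0.002, -2.87, 0.013]
ft_force: [0.5, 0.3, -0.9]
finger_gap: 0.0404
gripper_force: 81.1
```

jog_arm(
  deltas=[
    [0,0,0,0,0,-0.001,0.2],
    [0,0,0,0,0,-0.001,0.2],
  ],
)

```text
clock: 12.5
tool_pos: [0.5447, -0.2487, 0.014]
eef_rot: [-0.002, -2.87, 0.012]
ft_force: [-0.7, -0.8, -1.3]
finger_gap: 0.0407
gripper_force: 81.1
```

jog_arm(
  deltas=[
    [0,0,0,0,0,-0.001,0.2],
    [0,0,0,0,0,-0.001,0.2],
  ],
)

```text
clock: 12.67
tool_pos: [0.5448, -0.2487, 0.0136]
eef_rot: [-0.002, -2.87, 0.012]
ft_force: [-0.9, 0.6, 4.8]
finger_gap: 0.0402
gripper_force: 82.0
```

Run:
```python
from mod import *
st=r.state(); print(st["tool_pos"],st["ft_force"])
p,im,d=cam("wrist")
c,n,s=module(p,im,d,(248,190,322,245)); print("n",n.round(3),np.arccos(n[2]),s,"top z",c.round(4))
```

```text
[ 0.54479359 -0.2487491   0.01361621] [-0.94557619  0.62086556  4.82959004]
n [0.003 0.006 1.   ] 0.0072648892680421 0.0005990810116231586 top z [ 0.5179 -0.2487  0.02  ]
```

Contact (4.8 N up, underside at 4 mm). Release and back out along the tool axis.

jog_arm(
  deltas=[
    [0,0,0,0,0,0,0],
    [0,0,0,0,0,0,-0.15],
    [0,0,0,0,0,0,-0.3],
    [0,0,0,0,0,0,-0.35],
    [0,0,0,0,0,0,-0.35],
  ],
  squeeze=20,
)

```text
clock: 13.13
tool_pos: [0.5447, -0.2488, 0.0131]
eef_rot: [-0.002, -2.87, 0.013]
ft_force: [0.6, -0.2, 0.5]
finger_gap: 0.0577
gripper_force: 0.0
```

jog_arm(
  deltas=[
    [0,0,0,0.003,0,0.01,-0.35],
    [0,0,0,0.008,0,0.03,-0.35],
    [0,0,0,0.017,0,0.06,-0.35],
    [0,0,0,0.025,0,0.09,-0.35],
    [0,0,0,0.033,0,0.12,-0.35],
  ],
)

```text
clock: 13.55
tool_pos: [0.5781, -0.2486, 0.1353]
eef_rot: [-0.002, -2.87, 0.012]
ft_force: [1.3, -0.6, 0.0]
finger_gap: 0.0578
gripper_force: 0.0
```

jog_arm(
  deltas=[
    [0,0,0,0,0,0,-0.35],
    [0,0,0,0,0,0,-0.35],
    [0,0,0,0,0,0,-0.35],
  ],
)

```text
clock: 13.8
tool_pos: [0.5775, -0.2486, 0.133]
eef_rot: [-0.002, -2.87, 0.012]
ft_force: [-0.2, -0.3, -0.7]
finger_gap: 0.0579
gripper_force: 0.0
```

Run:
```python
from mod import *
st=r.state(); print(st["clock"],st["tool_pos"],st["finger_gap"],st["ft_force"])
p,im,d=cam("wrist"); ps,ims,ds=cam("scene")
o=np.zeros((600,560,3),np.uint8); o[:340]=im[:340]; o[340:]=cv2.resize(ims[140:335,220:440],None,fx=1.33,fy=1.33)[:260].copy() if False else cv2.copyMakeBorder(cv2.resize(ims[140:330,220:440],(300,260)),0,0,0,260,cv2.BORDER_CONSTANT)
cv2.imwrite("pics/end.png",o)
# module top by height band around tray
vv,uu=np.mgrid[0:420,0:560]
P=np.stack([(uu-p["cx"])/f(p)*d,(vv-p["cy"])/f(p)*d,d],-1)@rot(p).T+p["xyz"]
m=(P[...,2]>.0125)&(P[...,2]<.025)&(abs(P[...,0]-.512)<.06)&(abs(P[...,1]+.249)<.045)
Q=(P[m][:,:2]*1000).astype(np.float32); print("module",m.sum(),cv2.minAreaRect(Q))
t=(P[...,2]>.017)&m; z=P[t]; cc=z.mean(0); n=np.linalg.svd(z-cc,full_matrices=False)[2][2]; print("n",n.round(3),"z",cc)
```

```text
13.8 [ 0.57745717 -0.24857158  0.13299746] 0.05788439528573212 [-0.21485699 -0.29645143 -0.68439908]
module 4573 ((512.3347778320312, -248.59347534179688), (75.58430480957031, 44.063045501708984), 0.11336731910705566)
n [-0.012  0.002  1.   ] z [ 0.52528855 -0.24824823  0.01980205]
```

View pics/end.png

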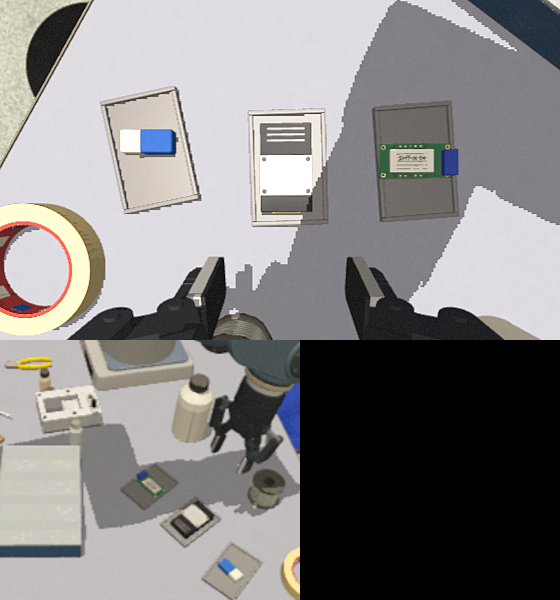

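The module lies flat and centred in the empty tray at (287,165), top up. The eraser, board, vials, bottle and spool are in place, and the keeper is open. Handing in.

```bash
python3 -c "
from h import *
print(r.sign_off())"
```

```text
the job is handed in; nothing more can be done
None
```

The job is handed in: the module lies flat, top up and released in the empty tray, within about 1 mm of its centre by my measurement; the keeper is open, the other things look undisturbed, and it took about 14 s, with no verdict returned by the hand-in.

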